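Release the blue practice eye from its dispenser

ROBOT

A 6-joint arm with a two-finger parallel gripper is mounted at the origin on the work surface. World frame = base frame: x ahead of the robot, y to its left, z up, the work surface at z = 0. Lengths are in m, angles in rad, forces in N, time in s.
With the tool pointing down it reaches from about 0.375 to 0.9 m from the base axis. Payload 3.1 kg.
Tool frame: the origin (TCP) lies at the very end of the fingers, on their centre line; the grasp point (between the pads) lies 19 mm behind it; x points along the fingers, y is the direction in which the jaws open and shut, and the axes are right-handed (so a half turn about x gives the same grasp; the last joint's range is limited). The gripper opens to 87 mm and grips with 3 to 60 N. Pads are 19 mm wide; open, the fingers measure 117 mm over their backs; the gripper's body (75 mm by 190 mm) begins 51 mm behind the grasp point.
Start: joints at [-1.478, 0.527, 1.433, -0, 1.181, -0.178], TCP at [0.168, -0.602, 0.223] pointing down, gripper open.
Joint ranges: [-3.08, 3.08], [-0.75, 2.2], [0.22, 2.44], [-1.43, 4.57], [0, 2.65], [-2.85, 2.85]. Speed limits (rad/s): [2.79, 2.79, 3.14, 3.14, 3.14, 3.14].

INTERFACE

Orientations are given as a unit quaternion [x, y, z, w].
In Python, from rig import robot gives the robot as it stands.
- The arm moves only by the tool carry_out, never from a script. Its argument "commands" is a list that holds one entry, the list of rows, each a list of 5 numbers: the opening, from 0 (shut) to 1 (fully open), then the shift along the tool's x, y, z in mm, then the turn about the tool's x in degrees. In form: [[[hand, x, y, z, twist], ...]]. A call has 1 to 8 rows; each row shifts and turns the pose as measured when the row begins, along the tool's axes as they then stand; what a row does not reach is not made up. A row lasts 1/12 s, in which the tool goes at most 41.7 mm and 7.16 degrees, less where a joint would pass 70% of its speed; a pose out of reach is approached as far as the arm can. A call with a gripper value outside its range is refused whole. The fingers move at their own pace and stop on an object; "force" is the grip in N (left out, the last holds). Time passes only in rows, so rows that do not move let the fingers close. It gives the time, the measured TCP pose, the force and the opening at its end, in the units of the state.
- robot.get_obs(): the state, without advancing time (a new reading comes with each control period).
- robot.camera(name): name is "scene" or "top" or "wrist"; returns the picture (400x640x3 uint8, red, green, blue); there is no depth.
- robot.camera_model(name): a dict with "fx", "fy", "cx", "cy" (pixels), "k1" (the pictures are not rectified: a ray, as slopes to the right and down, at radius r is drawn at 1 + k1 r^2 times it, then the intrinsics apply), "R" (3x3) and "t" (3): a world point X has camera coordinates R X + t. Camera axes: x right, y down, z forward; pixel columns grow to the right and rows downward; lengths in m; the calibration is good to about 2 mm. A picture is of the moment at which its call begins: read the wrist's pose just before it. camera_model takes no time and is no camera call; for the wrist camera it gives the pose at the moment of the call.
- robot.hand_in(): hands the job in, once; it reports no verdict.
The state is a dict: "time": time; "q": joint angles; "joint_velocities": joint speeds; "joint_torque": joint torques, N m; "position": TCP position; "tool_rot": TCP orientation; "ft_force": force on the tool from outside, world axes, zero at the start; "moment": the same for the moment, N m; "grip_width": finger opening in m.
Only numpy, scipy, OpenCV 4.12 (cv2) and the standard library are available. Lean on these libraries where they do the work, as an engineer would, in place of code of your own. Each camera call takes 0.05 s, during which the arm holds its last target. There are 200 camera calls.

TASK

One of the two dispensers holds the practice eye with the blue iris: press down that dispenser's green paddle with a fingertip so that its gate lifts, and keep it down until the eye has rolled to the pick-up end of the chute. Then let the paddle come back up so that the gate closes again. Do not touch either eye, do not work the other dispenser, and leave the bottle, handpiece and phone alone.

Things in the scene. Friction and masses are not known exactly. Their poses are not given: they have to be found in the camera images.
- unit_a: Practice-eye dispenser to the robot's left (+y), fixed; unit_b is its twin. White T-shaped foot 12 mm thick, 60 mm wide under the lever, 70 x 210 mm under the chute. Origin: on the table under the lever's pivot; local x runs from the paddle (x -90 mm, robot side) to the gate (x +110 mm), y down the chute, z up. The pivot lies along y, 85 mm up, between grey cheeks 95 mm tall. Beneath the paddle is nothing but the foot.
- lever_a (a joint): Rocking lever of unit_a: aluminium bar, 46 x 40 mm green paddle at the robot end, 28 mm wide black gate at the other. In rad: 0 = gate down (rest), grows as the paddle is pressed, stop at 0.32. The eye passes under the gate above about 0.25. A spring returns it; pressing at the paddle takes about 2 N, 3 N at full travel.
- paddle_a (a point): Centre of the upper face of the green paddle of unit_a; it moves with the lever: 95 mm above the table at rest, 29 mm lower at full travel. Axes turn with the lever; y is the pivot's direction.
- gate_a (a point): Fixed point on the chute floor right under the closed gate of unit_a, 45 mm above the table; axes as the unit's. The chute is a straight open channel, 34 mm wide inside, walls 20 mm high, from local y -55 to +135 mm, falling 0.15 rad towards +y. The eye waits with its centre at local y -17 mm; once the gate is up it rolls by itself to the end in about 1 s.
- bay_a (a point): Where the centre of an eye lies when at rest against the end wall at the pick-up end (green end wall, +y) of the chute of unit_a (fixed; about 41 mm above the table).
- unit_b: The second dispenser, same as unit_a in shape and axes, to the robot's right (-y).
- lever_b (a joint): Rocking lever of unit_b: aluminium bar, 46 x 40 mm green paddle at the robot end, 28 mm wide black gate at the other. In rad: 0 = gate down (rest), grows as the paddle is pressed, stop at 0.32. The eye passes under the gate above about 0.25. A spring returns it; pressing at the paddle takes about 2 N, 3 N at full travel.
- paddle_b (a point): Centre of the upper face of the green paddle of unit_b; it moves with the lever: 95 mm above the table at rest, 29 mm lower at full travel. Axes turn with the lever; y is the pivot's direction.
- gate_b (a point): Fixed point on the chute floor right under the closed gate of unit_b, 45 mm above the table; axes as the unit's. The chute is a straight open channel, 34 mm wide inside, walls 20 mm high, from local y -55 to +135 mm, falling 0.15 rad towards +y. The eye waits with its centre at local y -17 mm; once the gate is up it rolls by itself to the end in about 1 s.
- bay_b (a point): Where the centre of an eye lies when at rest against the end wall at the pick-up end (green end wall, +y) of the chute of unit_b (fixed; about 41 mm above the table).
- eye_blue_center (a point): Centre of the practice eye with the blue iris: a loose white ball 28 mm in diameter, 15 g, with a blue disc about 25 mm wide on its upper side at the start. It waits behind the gate of unit_a or unit_b, varying.
- eye_brown_center (a point): Centre of the practice eye with the brown iris: a loose white ball 28 mm in diameter, 15 g, with a brown disc about 25 mm wide on its upper side at the start. It waits behind the gate of unit_a or unit_b, varying.
- drops: Small green eye-drop bottle with a white cap, 30 mm in diameter, 70 mm tall, loose, standing between the two levers; origin under its centre.
- handpiece: Steel and white pen-like surgical handpiece, 150 mm long, 14 mm high, loose, lying along its x; origin under its middle.
- phone: Black phone 150 x 72 x 9 mm, loose, lying flat, long side along its x; origin under its centre.

How it is judged:
By the outcome, as a careful person would: the job done as asked, in the order asked, and still so for the second after the job is handed in, with the robot touching nothing.
It also fails if it takes over 32 s, if anything falls off the work surface, if the arm or the gripper's body presses on something with over 40 N, if the wrist force passes 120 N, or if a joint passes its speed limit or range.

## Working session

There is one attempt and no reset: what is moved stays moved. The work goes in short steps, Python scripts to look and compute and a tool call to move; the robot and the scene stay as the last step left them, time stands still between calls to the robot, and variables do not carry over. Pictures are saved under pics/ and viewed, on a budget of 10 in all, crops included, one or two more only if the job needs it, and the job is handed in when it is done.

Besides the shell and the picture viewer there is one more tool, called after ">>>" in YAML: its name, and indented under it one key for each argument. carry_out: Moves the arm, as the interface text tells. Its arguments: {"type":"object","properties":{"commands":{"type":"array"},"force":{"type":"number"}},"required":["commands"]}

```bash
mkdir -p pics; python3 - <<'E'
from rig import robot
import cv2
o=robot.get_obs();print({k:o[k] for k in("time","position","tool_rot","grip_width")})
for n in("scene","top"):
    cv2.imwrite(f"pics/{n}0.png",robot.camera(n)[:,:,::-1]);print(robot.camera_model(n))
E
```

```text
{'time': 0.0, 'position': array([ 0.16774994, -0.6012935 ,  0.22156274]), 'tool_rot': array([ 0.70061584,  0.0965971 , -0.70055424,  0.09502741]), 'grip_width': 0.08682218886963139}
{'fx': 481.2173970859315, 'fy': 481.2173970859315, 'cx': 329.09510824939065, 'cy': 189.55486183482242, 'k1': -0.042170461453032604, 'R': array([[ 0.32436028,  0.94584147, -0.01320317],
       [ 0.80772754, -0.28420678, -0.5165295 ],
       [-0.49230745,  0.15687708, -0.8561676 ]]), 't': array([-0.1486852 , -0.44865744,  1.54272462])}
{'fx': 438.88110866099834, 'fy': 438.88110866099834, 'cx': 318.2210109910241, 'cy': 198.08281405714652, 'k1': -0.06918974675125114, 'R': array([[-0.02412672, -0.99963403,  0.01223516],
       [-0.99415678,  0.02270285, -0.10553136],
       [ 0.10521497, -0.01470979, -0.9943407 ]]), 't': array([-0.02219495,  0.59207531,  1.07556156])}
```

View pics/scene0.png

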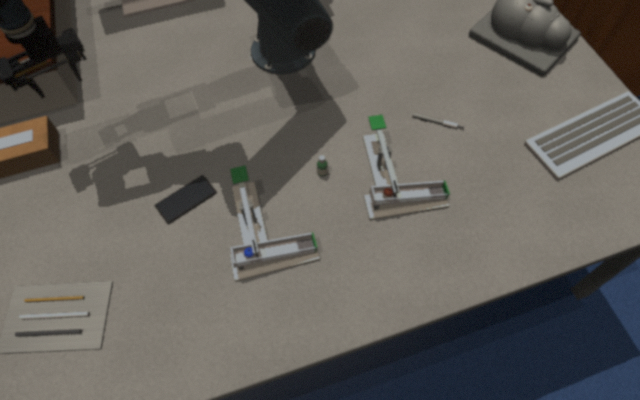

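View pics/top0.png

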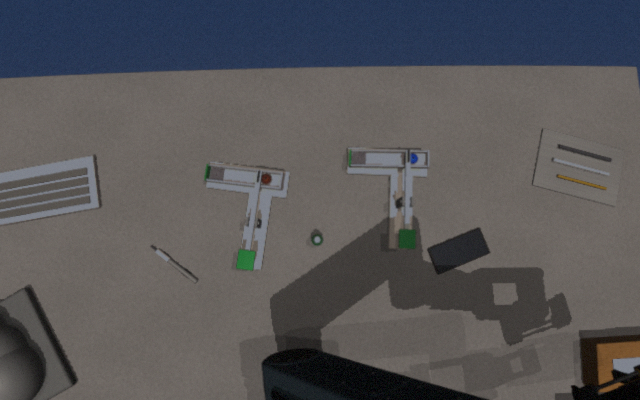

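The blue eye is at top (414,158) and scene (250,252). That is unit_b, on the right (-y), whose paddle is at top (407,239) and scene (240,174). Brown is in unit_a. Next I'll locate them.

```bash
cat > h.py <<'E'
from rig import robot
import cv2, numpy as np
from scipy.spatial.transform import Rotation as Ro
def ray(m,u,v):
    d=np.array([(u-m["cx"])/m["fx"],(v-m["cy"])/m["fy"]]);s=d.copy()
    for _ in range(10): s=d/(1+m["k1"]*(s@s))
    return -m["R"].T@m["t"], m["R"].T@np.r_[s,1]
def at(m,u,v,z):
    c,d=ray(m,u,v); return c+d*(z-c[2])/d[2]
def tri(obs):
    A=np.zeros((3,3));b=np.zeros(3)
    for m,p in obs:
        c,d=ray(m,*p);d/=np.linalg.norm(d);P=np.eye(3)-np.outer(d,d);A+=P;b+=P@c
    return np.linalg.solve(A,b)
def cen(im,box,mask):
    x0,y0,x1,y1=box; c=im[y0:y1,x0:x1].astype(int); k=mask(c)
    v,u=np.nonzero(k); return (u.mean()+x0,v.mean()+y0),k.sum()
green=lambda c:(c[...,1]>1.6*c[...,0])&(c[...,1]>1.5*c[...,2])&(c[...,1]>35)
blue=lambda c:(c[...,2]>1.8*c[...,0])&(c[...,2]>1.4*c[...,1])&(c[...,2]>60)
E
python3 - <<'E'
from h import *
T=cv2.imread("pics/top0.png")[:,:,::-1];S=cv2.imread("pics/scene0.png")[:,:,::-1]
mt,ms=robot.camera_model("top"),robot.camera_model("scene")
for n,bt,bs,f,z in(("paddle",(392,222,424,254),(224,160,256,190),green,.095),("eye",(402,146,428,170),(236,240,262,262),blue,.07),("endwall",(340,140,358,180),(306,228,324,256),green,.05)):
    a,na=cen(T,bt,f);b,nb=cen(S,bs,f)
    print(n,a,na,b,nb,at(mt,*a,z).round(4),at(ms,*b,z).round(4),tri([(mt,a),(ms,b)]).round(4))
o=robot.get_obs();print(Ro.from_quat(o["tool_rot"]).as_matrix().round(3))
E
```

```text
paddle (np.float64(406.6736842105263), np.float64(238.63508771929824)) 285 (np.float64(238.78756476683938), np.float64(174.24352331606218)) 193 [ 0.4834 -0.2422  0.095 ] [ 0.484  -0.2429  0.095 ] [ 0.4833 -0.2427  0.0939]
eye (np.float64(413.5), np.float64(158.05769230769232)) 52 (np.float64(248.11475409836066), np.float64(251.77049180327867)) 61 [ 0.6815 -0.2736  0.07  ] [ 0.6815 -0.2724  0.07  ] [ 0.6815 -0.2729  0.0705]
endwall (np.float64(349.52), np.float64(158.2)) 25 (np.float64(313.8), np.float64(241.1)) 10 [ 0.6882 -0.1167  0.05  ] [ 0.6965 -0.1192  0.05  ] [ 0.6907 -0.1179  0.0373]
[[-0.     0.269 -0.963]
 [ 0.002 -0.963 -0.269]
 [-1.    -0.002 -0.   ]]
```

>>> carry_out:
  commands:
    - [[0,0,-21.5,-33,0],[0,0,-21.5,-33,0],[0,0,-21.5,-33,0],[0,0,-21.5,-33,0],[0,0,-21.5,-33,0],[0,0,-21.5,-33,0],[0,0,-21.5,-33,0],[0,0,-21.5,-33,0]]
  force: 10

```text
time: 0.77
position: [0.3773, -0.3636, 0.217]
tool_rot: [-0.7, -0.09, 0.703, -0.09]
ft_force: [0.5, -0.7, -0.7]
grip_width: 0.0413
```

```bash
cat > st.py <<'E'
from h import *
import sys
o=robot.get_obs();R=Ro.from_quat(o["tool_rot"]).as_matrix()
print("t",round(o["time"],2),"p",o["position"].round(4),"F",o["ft_force"].round(2),"w",round(o["grip_width"],4))
t=np.array([float(a) for a in sys.argv[1:4]] or [.483,-.243,.125])
print("tool shift mm",(R.T@(t-o["position"])*1e3).round(1),"ytool deg",np.degrees(np.arctan2(R[1,1],R[0,1])).round(1))
E
python3 st.py
```

```text
t 0.77 p [ 0.3773 -0.3636  0.217 ] F [ 0.46 -0.65 -0.65] w 0.0413
tool shift mm [  91.7  -89.8 -133.1] ytool deg -75.4
```

>>> carry_out:
  commands:
    - [[0,10,-22,-33,0],[0,10,-22,-33,0],[0,10,-22,-33,0],[0,10,-10,-15,6],[0,10,0,0,6],[0,0,0,0,6],[0,0,0,0,0]]

```text
time: 1.35
position: [0.4741, -0.2481, 0.164]
tool_rot: [-0.705, 0.02, 0.708, 0.023]
ft_force: [0.3, -0.8, -0.3]
grip_width: 0.0017
```

```bash
python3 st.py .483 -.243 .120
```

```text
t 1.35 p [ 0.4741 -0.2481  0.164 ] F [ 0.28 -0.75 -0.27] w 0.0017
tool shift mm [44.  -5.4 -8.8] ytool deg -93.5
```

>>> carry_out:
  commands:
    - [[0,20,-4,-6,0],[0,20,-2,-3,0],[0,5,0,0,0],[0,0,0,0,0]]

```text
time: 1.68
position: [0.4838, -0.2428, 0.1181]
tool_rot: [-0.706, 0.017, 0.708, 0.019]
ft_force: [-0.1, 0.3, 0.1]
grip_width: 0.0005
```

```bash
python3 st.py .483 -.243 .069; python3 - <<'E'
from h import *
w=robot.camera("wrist");s=robot.camera("scene");t=robot.camera("top")
c=cv2.resize(s[130:280,190:340],(400,400));d=cv2.resize(t[130:280,330:480],(400,400))
cv2.imwrite("pics/a.png",np.hstack([c,d])[:,:,::-1])
E
```

```text
t 1.68 p [ 0.4838 -0.2428  0.1181] F [-0.12  0.27  0.1 ] w 0.0005
tool shift mm [49.1  0.3  0.7] ytool deg -92.9
```

View pics/a.png

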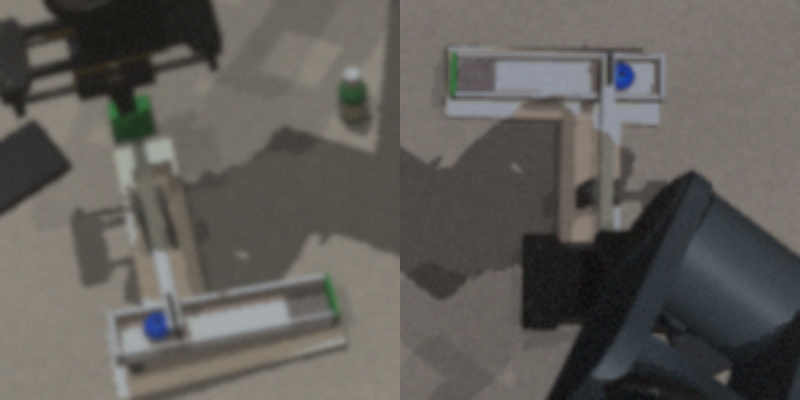

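The shut fingers are over the green paddle (left crop about (130,115)). The blue eye still waits behind the gate, and the bottle and phone are clear. Pressing now.

>>> carry_out:
  commands:
    - [[0,12,0,0,0],[0,12,0,0,0],[0,10,0,0,0],[0,8,0,0,0],[0,5,0,0,0],[0,0,0,0,0]]

```text
time: 2.33
position: [0.4874, -0.2473, 0.0773]
tool_rot: [0.71, -0.021, -0.704, -0.017]
ft_force: [-1.1, 1.3, 2.9]
grip_width: 0.0
```

```bash
python3 st.py .483 -.243 .069
```

```text
t 2.33 p [ 0.4874 -0.2473  0.0773] F [-1.08  1.27  2.9 ] w 0.0
tool shift mm [ 8.2 -4.1  4.7] ytool deg -93.0
```

>>> carry_out:
  commands:
    - [[0,4,-2,2,0],[0,3,-2,3,0],[0,1,0,0,0],[0,0,0,0,0]]

```text
time: 2.67
position: [0.4851, -0.2456, 0.0707]
tool_rot: [0.713, -0.023, -0.701, -0.014]
ft_force: [-0.2, 0.6, 3.6]
grip_width: 0.0004
```

```bash
python3 st.py .483 -.243 .069;python3 - <<'E'
from h import *
s=robot.camera("scene");t=robot.camera("top")
c=cv2.resize(s[130:280,190:340],(400,400));d=cv2.resize(t[130:280,330:480],(400,400))
cv2.imwrite("pics/b.png",np.hstack([c,d])[:,:,::-1])
E
```

```text
t 2.67 p [ 0.4851 -0.2456  0.0707] F [-0.23  0.62  3.64] w 0.0004
tool shift mm [ 1.7 -2.5  2.3] ytool deg -93.0
```

View pics/b.png

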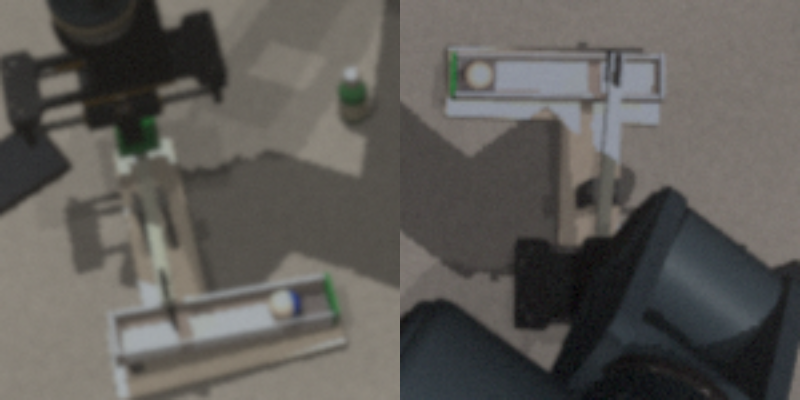

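The gate is up. The eye is rolling near the end: left crop (285,303), and 0.05 s later at (480,75) in the top crop. I'll hold the paddle until it settles.

>>> carry_out:
  commands:
    - [[0,0,0,0,0],[0,0,0,0,0],[0,0,0,0,0],[0,0,0,0,0],[0,0,0,0,0],[0,0,0,0,0],[0,0,0,0,0],[0,0,0,0,0]]

```text
time: 3.43
position: [0.4851, -0.2456, 0.0713]
tool_rot: [0.712, -0.023, -0.701, -0.014]
ft_force: [0.2, 0.4, 3.0]
grip_width: 0.0005
```

```bash
python3 st.py .485 -.245 .12;python3 - <<'E'
from h import *
s=robot.camera("scene");t=robot.camera("top")
c=cv2.resize(s[130:280,190:340],(400,400));d=cv2.resize(t[130:280,330:480],(400,400))
cv2.imwrite("pics/c.png",np.hstack([c,d])[:,:,::-1])
E
```

```text
t 3.43 p [ 0.4851 -0.2456  0.0713] F [0.22 0.44 2.96] w 0.0005
tool shift mm [-48.7   0.   -0.7] ytool deg -93.0
```

View pics/c.png

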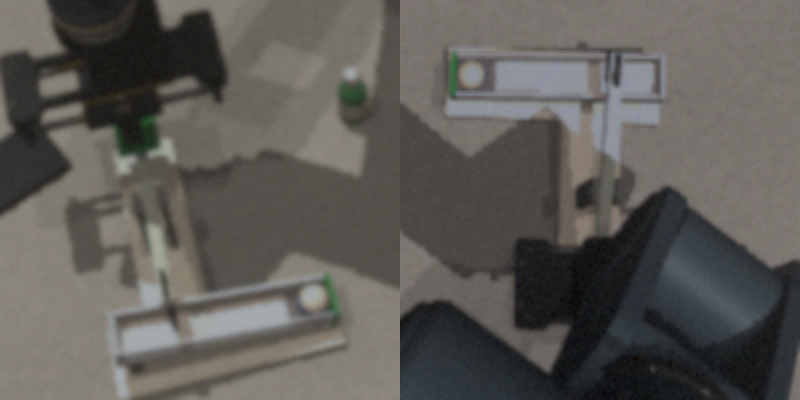

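The eye lies against the green end wall: left crop (313,297), top crop (470,75). I'll release the paddle gently.

>>> carry_out:
  commands:
    - [[0,-5,0,0,0],[0,-7,0,0,0],[0,-7,0,0,0],[0,-8,0,0,0],[0,-12,0,0,0],[0,-20,0,0,0],[0,-30,0,0,0],[0,-30,0,0,0]]

```text
time: 4.2
position: [0.4787, -0.2407, 0.1909]
tool_rot: [0.708, -0.019, -0.706, -0.018]
ft_force: [-0.2, -0.8, 0.1]
grip_width: 0.0003
```

>>> carry_out:
  commands:
    - [[0,-25,0,20,0],[0,-10,0,20,0],[0,0,0,30,0],[0,0,0,20,0],[0,0,0,0,0],[0,0,0,0,0],[0,0,0,0,0],[0,0,0,0,0]]

```text
time: 4.87
position: [0.3899, -0.2361, 0.238]
tool_rot: [0.713, -0.022, -0.7, -0.014]
ft_force: [0.3, 0.4, 0.4]
grip_width: 0.0003
```

```bash
python3 st.py;python3 - <<'E'
from h import *
s=robot.camera("scene");t=robot.camera("top")
c=cv2.resize(s[100:280,190:370],(400,400));d=cv2.resize(t[130:280,330:480],(400,400))
cv2.imwrite("pics/d.png",np.hstack([c,d])[:,:,::-1])
E
```

```text
t 4.87 p [ 0.3899 -0.2361  0.238 ] F [0.27 0.42 0.38] w 0.0003
tool shift mm [114.7   1.  -91.3] ytool deg -92.9
```

View pics/d.png

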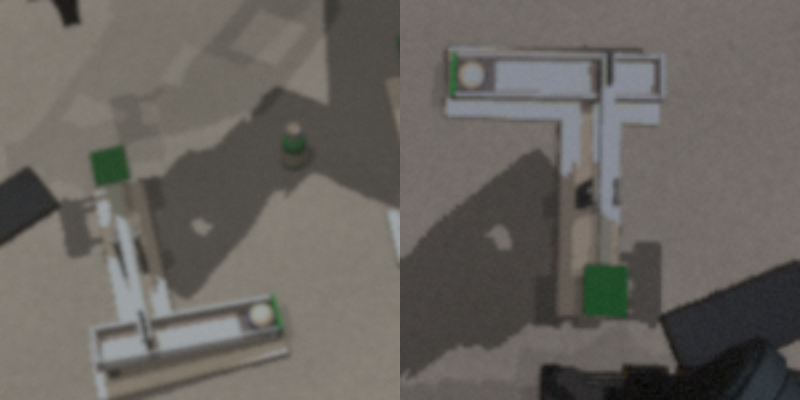

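The paddle is up and the gate is down in the channel (left crop (145,330)). The eye is at the end wall (left crop (262,315), top crop (470,75)), and the bottle and phone are untouched. One numeric check, then I'll hand in.

```bash
python3 - <<'E'
from h import *
T,S=robot.camera("top"),robot.camera("scene")
a,_=cen(T,(392,222,424,254),green);b,_=cen(S,(224,160,256,190),green)
print(a,b,tri([(robot.camera_model("top"),a),(robot.camera_model("scene"),b)]).round(4))
A=cv2.imread("pics/top0.png")[:,:,::-1]
for n,bx in(("bottle",(305,228,330,250)),):
    print(n,cen(A,bx,lambda c:c[...,1]>1.15*c[...,0])[0],cen(T,bx,lambda c:c[...,1]>1.15*c[...,0])[0])
robot.hand_in()
E
```

```text
(np.float64(406.68070175438595), np.float64(238.63508771929824)) (np.float64(238.98295454545453), np.float64(174.2784090909091)) [ 0.4834 -0.2425  0.0937]
bottle (np.float64(316.87692307692305), np.float64(239.58461538461538)) (np.float64(316.8169014084507), np.float64(239.69014084507043))
the job is handed in; nothing more can be done
```

The job is done and handed in at about 5 s of the 32 s allowed. The blue eye was in unit_b, the right-hand dispenser. I pressed its paddle with the shut fingertips at about 3–3.6 N until the eye lay against the green end wall, then released it and moved the arm clear.

Last checks:
- **Paddle:** back at its starting position within 0.3 mm, at a height of 93.7 mm against 93.9 mm before. The last picture shows the gate down.
- **Eye:** resting at the pick-up end of the chute.
- **Bottle:** still in its place, to within about 0.1 pixel.
- **Robot:** touching nothing when I handed in.

I did not measure the phone, handpiece or unit_a afterwards, but the arm never went near unit_a or the handpiece. It passed well above the phone, which looks unmoved in the last picture. While pressing, the tool drifted about 4 mm sideways; I partly corrected that, and the fingertips stayed on the paddle. No check failed.

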